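# Load a fuse tray under the spring-closed cover of a fuse checker

## Robot

A 6-joint arm with a two-finger parallel gripper is mounted at the origin on a cart in front of the work surface, level with it; the furniture and walls round the work are solid. World frame = base frame: x ahead of the robot, y to its left, z up, the work surface at z = 0. Lengths are in m, angles in rad, forces in N, time in s.
With the tool pointing down it reaches from about 0.3 to 1 m from the base axis. Payload 5.1 kg.
Tool frame: the origin (TCP) lies at the very end of the fingers, on their centre line; the grasp point (between the pads) lies 19 mm behind it (pinch_z is the distance from the TCP to the grasp point, in m); z points along the fingers, y is the line along which they close (so a half turn about z gives the same grasp; the last joint's range is limited). The gripper opens to 95 mm and grips with 3 to 60 N. Pads are 20 mm wide; open, the fingers measure 119 mm over their backs; the gripper's body (75 mm by 180 mm) begins 59 mm behind the grasp point.
Start: joints at [1.045, 0.124, 1.65, -0, 1.367, -0.083], TCP at [0.279, 0.587, 0.191] pointing down, gripper open.
Joint ranges: [-2.61, 2.61], [-1.02, 2.33], [0.03, 2.71], [-1.35, 4.49], [0.32, 2.68], [-2.91, 2.91]. Speed limits (rad/s): [2.57, 2.57, 3.14, 3.14, 3.14, 3.14].

## Interface

Orientations are given as a 3x3 rotation matrix whose columns are the frame's x, y, z axes.
In Python, from rig import * gives the robot as it stands. The module is installed in compiled form; this text tells all that it offers.
- The arm moves only by the tool move_arm, never from a script. Its argument "series" is a list of rows, each an object of numbers: "ax", "ay", "az": the turn, a rotation vector about the tool's x, y, z in units of 6 degrees (1.0 is 6 degrees); "tx", "ty", "tz": the shift along the tool's x, y, z in units of 25 mm (1.0 is 25 mm); "jaw": the finger opening in mm, from 0 to 95.1. In form: [{"ax": .., "ay": .., "az": .., "tx": .., "ty": .., "tz": .., "jaw": ..}, ...]. A call has 1 to 8 rows; each row is the pose to reach, as a shift and turn from the pose commanded when the call began, along the tool's axes at that moment; what a row does not reach only later rows make up. A row lasts 1/10 s, in which the tool goes at most 50 mm and 8.59 degrees, less where a joint would pass 70% of its speed; a pose out of reach is approached as far as the arm can. A call with a gripper value outside its range is refused whole. The fingers move at their own pace and stop on an object; "grip_force" is the grip in N (left out, the last holds). Time passes only in rows, so rows that repeat a pose let the fingers close. It gives the time, the measured TCP pose, the force, the opening and the grip force at its end, in the units of the state.
- get_obs(): the state, without advancing time (a new reading comes with each control period).
- read_camera(name): name is "scene" or "top" or "wrist"; returns a dict with "frame" (384x512x3 uint8, red, green, blue), "intrinsics" (3x3 intrinsics, pixels), "position" and "rotation" of the camera in the world; the wrist camera has in their place "T_tool_cam" (4x4, takes a point from camera to tool coordinates, whose origin is the TCP and whose axes are the flange's). Camera axes: x right, y down, z forward; pixel columns grow to the right and rows downward; lengths in m; the calibration is good to about 2 mm. The wrist camera is an equidistant fisheye: a pixel r from the principal point sees the ray r / f radians off the axis. A picture is of the moment at which its call begins: read the wrist's pose just before it. There is no depth.
- job_done(): hands the job in; it is judged then, once.
Trained networks look in a picture, given as the dict that the camera call returned (one of the last four; its "shot" number tells which), for a name from the list of things; names that differ only in an ending like _2 or _b are one class to them, and where a whole thing is asked for, a point or a joint stands for the part that bears it (a point fixed in the world has none). Each returns a list of dicts, best first, with "conf" (0 to 1); they miss things now and then, are a little off and sometimes report something else, mostly with a low value. They report only what shows in the picture. A call takes as long as a camera call.
- boxes_of(label, picture): "xy" ([column, row] in pixels, amid what is visible of it).
The state is a dict: "clock": time; "q": joint angles; "dq": joint speeds; "tau": joint torques, N m; "eef_pos": TCP position; "ee_rot": TCP orientation; "ft_force": force on the tool from outside, world axes, zero at the start; "torque": the same for the moment, N m; "finger_gap": finger opening in m; "grip_force": force on a finger pad.
Only numpy, scipy, OpenCV 4.12 (cv2) and the standard library are available. Lean on these libraries where they do the work, as an engineer would, in place of code of your own. Each camera call takes 0.05 s, during which the arm holds its last target. There are 200 camera calls.

## Task

Load the fuse checker: with one fingertip press the black bar down and keep it down so that the yellow spring-closed cover stays up, while the other fingertip pushes the tray of blade fuses along its track, under the cover, fully home against the end stop. Then let the bar up so that the cover shuts completely with the tray inside. Only push the tray, never pick it up, and leave the things round the checker where they are.

Things in the scene. Friction and masses are not known exactly. Their poses are not given: they have to be found in the camera images.
- checker: Fuse checker fixed to the worktop: grey base plate 206 x 76 x 12 mm with a straight track, a black end stop with green lamps at its far end and a yellow cover hinged along the right side. Origin: underside of the base (worktop height), on the track's centre line, at the mouth of the covered bay. x = along the track into the bay (push direction, away from the robot), y = left, z = up
- track (a point): Point on the track floor, on its centre line, at the mouth of the bay (12 mm above the checker's origin). The flat floor runs from checker x = -102 to 68 mm between two rails 7 mm high and 43 mm apart. Hinge and bearings beside the right rail reach z = 29 mm
- end_stop (a point): Middle of the foot of the end stop's upright face, at checker x = 68 mm, z = 12 mm. The tray is home when its far end touches this face: its centre is then at checker x = 37 mm. The stop is 19 mm high above the floor
- cover (a joint): Angle of the yellow cover: 0 shut, grows as its left side rises, stop at 0.5 rad. A spring shuts it (5 to 8 N at the bar). Hinge parallel to the track at checker y = -30, z = 22 mm. Shut, its roof's top is at z = 46 mm over x = 0 to 68, y = -28 to 25 mm, but open above the front (x under 18 mm) save for the lip's low arm on the left. At 0.5 rad its left edge is at z = 70 mm
- lip (a point): Lower edge of the cover's lip, 3 mm thick (checker x = 0 to 3 mm), at the left of the mouth (y = 14 to 25 mm); shut, it hangs to z = 21 mm and bars the tray. From 0.28 rad up the tray passes below it. With the tray home the lip drops behind it; if the tray is not home it lands on the tray and the cover stays ajar. This point: middle of the edge, front side
- press_bar (a point): Black ribbed press bar, a flat strip 128 x 18 x 5 mm on three steel arms right of the track, part of the cover: pressing it down raises the cover. A fingertip can slide along its top. This point: its centre. It spans checker x = -104 to 24 mm. Shut, its centre is at checker y = -59, z = 30 mm and its outer edge is tilted up; at 0.4 rad it is level, centre at y = -60, z = 18 mm
- fuse_tray: Light grey-white tray 62 x 40 x 18 mm with a row of six coloured blade fuses along the middle of its top (12 mm wide, 28 mm high over all), about 60 g. It lies in the track before the cover, lengthwise. Origin: centre of its underside; its y axis runs along its length. Push on the upright rear face; a fingertip at checker y = -8 mm passes beside the lip
- black_relay: Small black plug-in relay, 29 x 29 x 34 mm, standing left of the checker; bystander. Origin: centre of its underside
- tape_roll: Roll of black tape, 58 mm across, 19 mm high, lying right of the checker; bystander. Origin: centre of its underside
- teal_driver: Screwdriver with teal handle, 172 mm long, lying left of the checker; bystander. Origin: centre of its underside

How it is judged:
On the way, in this order (a step that is already met when the one before it is completed fails the run):
1. A fingertip holds the bar down and the cover up, with the tray still in front of it (value of joint cover above 0.28 rad and contact force between the fingers and press_bar above 0.5 N and x of fuse_tray in the frame of checker below -0.028 m), for 0.15 s.
2. The tray is home against the end stop while a fingertip still holds the bar down (x of fuse_tray in the frame of checker above 0.0345 m and value of joint cover above 0.15 rad and contact force between the fingers and press_bar above 0.3 N), for 0.1 s.
At the end, for the whole second after the job is handed in: The tray lies flat on the track floor within 2.5 mm of home (centre at checker x = 37 mm), at rest, and the cover is shut (below 0.03 rad) (x of fuse_tray in the frame of checker between 0.0345 and 0.04 m and z of fuse_tray in the frame of checker below 0.015 m and angle between fuse_tray's own z axis and vertical below 0.05 rad and value of joint cover below 0.03 rad and linear speed of fuse_tray below 0.01 m/s); the robot touches nothing.
It fails at once if The tray is lifted more than 8 mm off the track or tipped more than 0.35 rad (z of fuse_tray in the frame of checker above 0.02 m or angle between fuse_tray's own z axis and vertical above 0.35 rad).
It fails at once if The relay, the tape roll or the screwdriver is moved more than 15 mm (distance of any of black_relay, tape_roll, teal_driver from where it was at the start of the episode above 0.015 m).
It also fails if it takes over 38 s, if anything falls off the work surface, if the arm or the gripper's body presses on something with over 40 N, if the wrist force passes 120 N, or if a joint passes its speed limit or range.

## Working session

There is one attempt and no reset: what is moved stays moved. The work goes in short steps, Python scripts to look and compute and a tool call to move; the robot and the scene stay as the last step left them, time stands still between calls to the robot, and variables do not carry over. Pictures are saved under pics/ and viewed, at most 10 in all, crops included, and the job is handed in when it is done.

Besides the shell and the picture viewer there is one more tool, called after "Request:" as name(argument=value, ...) on one line, values as JSON. move_arm: Moves the arm, as the interface text tells. Its arguments: {"type":"object","properties":{"series":{"type":"array","items":{"type":"object","properties":{"ax":{"type":"number"},"ay":{"type":"number"},"az":{"type":"number"},"tx":{"type":"number"},"ty":{"type":"number"},"tz":{"type":"number"},"jaw":{"type":"number"}}}},"grip_force":{"type":"number"}},"required":["series"]}

```bash
mkdir -p pics
cat > h.py <<'E'
from rig import *
import numpy as np, cv2
def save(p,n): cv2.imwrite('pics/'+n,p["frame"][:,:,::-1])
def ray(p,uv):
    d=np.linalg.inv(p["intrinsics"])@np.array([uv[0],uv[1],1.]); return np.array(p["rotation"])@d
def at_z(p,uv,z):
    d=ray(p,uv); o=np.array(p["position"]); return o+d*(z-o[2])/d[2]
def proj(p,X):
    c=np.array(p["rotation"]).T@(np.asarray(X)-np.array(p["position"])); c=p["intrinsics"]@c; return c[:2]/c[2]
E
python3 - <<'E'
from h import *
o=get_obs(); print(o["eef_pos"],np.round(o["ee_rot"],3),o["clock"])
for c in("top","scene"):
    p=read_camera(c); save(p,c+"0.png"); print(c,p["position"],np.round(p["rotation"],3).tolist(),p["intrinsics"].tolist())
    for l in["checker","track","end_stop","lip","press_bar","fuse_tray","black_relay","tape_roll","teal_driver"]:
        b=boxes_of(l,p)
        for q in b[:2]: print(l,np.round(q["xy"],1),round(q["conf"],2),np.round(at_z(p,q["xy"],{"track":.012,"end_stop":.012,"lip":.021,"press_bar":.03,"fuse_tray":.02}.get(l,0.015)),3))
E
```

```text
[0.27819117 0.58667077 0.18947395] [[-0.904  0.428 -0.001]
 [ 0.428  0.904 -0.002]
 [ 0.    -0.002 -1.   ]] 0.0
top [0.49300244 0.05565907 0.90902647] [[-0.01, -0.992, 0.124], [-0.999, 0.006, -0.032], [0.031, -0.124, -0.992]] [[446.38867881640437, 0.0, 252.22596722690633], [0.0, 446.38867881640437, 196.24742876931498], [0.0, 0.0, 1.0]]
checker [302.4 200.7] 0.72 [ 0.595 -0.074  0.015]
track [303.8 200.8] 0.77 [ 0.595 -0.078  0.012]
end_stop [303. 200.] 0.59 [ 0.597 -0.076  0.012]
lip [311.4 197.4] 0.84 [ 0.601 -0.092  0.021]
press_bar [310.9 194.4] 0.73 [ 0.606 -0.09   0.03 ]
fuse_tray [296.1 223.7] 0.75 [ 0.548 -0.06   0.02 ]
black_relay [247.7 185. ] 0.72 [0.628 0.036 0.015]
tape_roll [366.1 186.5] 0.6 [ 0.623 -0.206  0.015]
teal_driver [209.8 198.3] 0.65 [0.601 0.113 0.015]
scene [ 0.17031145 -0.34764051  0.69829103] [[0.677, -0.525, 0.515], [-0.736, -0.487, 0.471], [0.004, -0.698, -0.716]] [[478.86959257230455, 0.0, 254.70699705408137], [0.0, 478.86959257230455, 182.71588899967315], [0.0, 0.0, 1.0]]
checker [306.8 255.1] 0.65 [ 0.594 -0.084  0.015]
track [306.5 251.7] 0.92 [ 0.602 -0.078  0.012]
end_stop [305.  254.9] 0.72 [ 0.594 -0.08   0.012]
lip [318.8 249.2] 0.84 [ 0.615 -0.094  0.021]
press_bar [311.2 250. ] 0.8 [ 0.599 -0.089  0.03 ]
fuse_tray [278.3 260.9] 0.89 [ 0.549 -0.057  0.02 ]
black_relay [271.2 207. ] 0.51 [0.636 0.035 0.015]
tape_roll [372.  281.6] 0.65 [ 0.626 -0.197  0.015]
tape_roll [232.7 198.2] 0.36 [0.602 0.104 0.015]
teal_driver [229.8 198.3] 0.58 [0.598 0.108 0.015]
```

Run:
```python
import cv2
a=cv2.imread('pics/top0.png')[130:280,200:400]; cv2.imwrite('pics/t1.png',cv2.resize(a,None,fx=4,fy=4,interpolation=cv2.INTER_CUBIC))
a=cv2.imread('pics/scene0.png')[170:320,210:410]; cv2.imwrite('pics/s1.png',cv2.resize(a,None,fx=4,fy=4,interpolation=cv2.INTER_CUBIC))
```

```text
(no output)
```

View pics/t1.png

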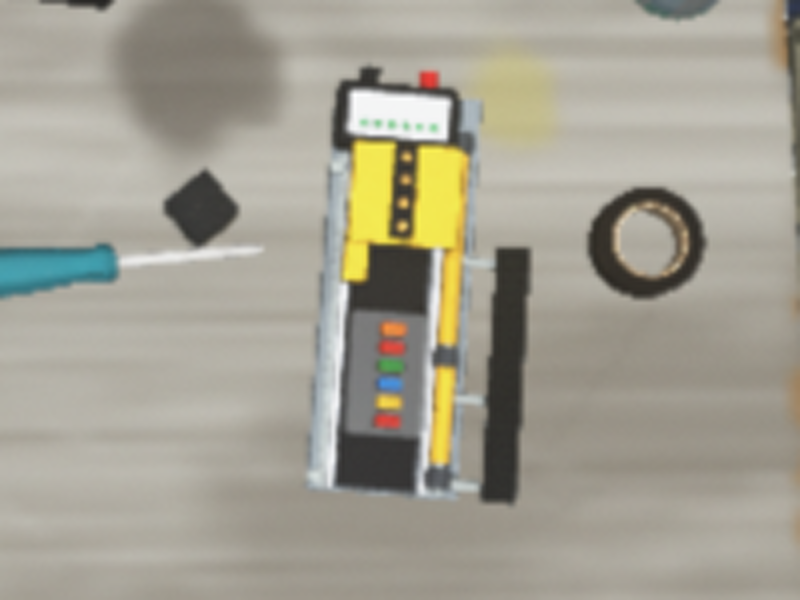

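View pics/s1.png

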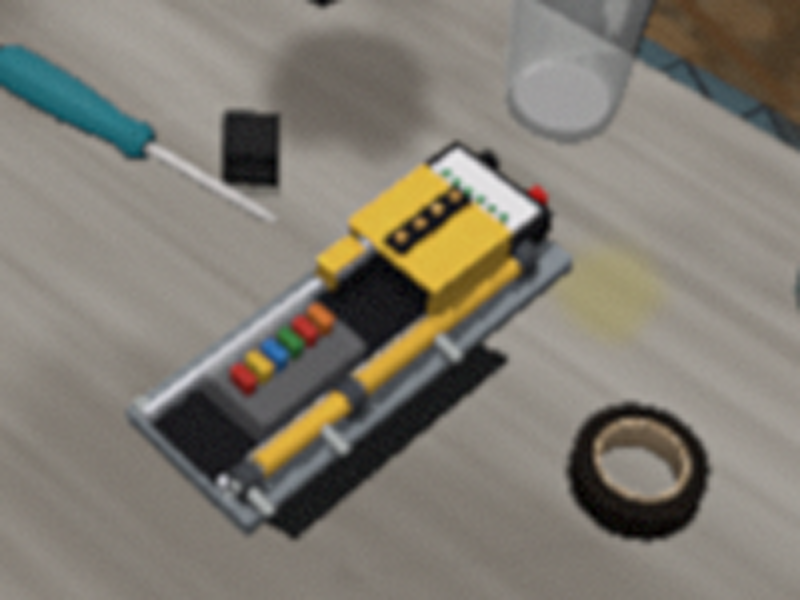

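```bash
cat > fit.py <<'E'
from h import *
from scipy.optimize import least_squares
T=read_camera("top"); S=read_camera("scene")
t=lambda u,v:(T,200+u/4,130+v/4); s=lambda u,v:(S,210+u/4,170+v/4)
c,n=8.3,3.5
F=[(t(498,248),(24,-59+c,30-n+2)),(t(530,249),(24,-59-c,30+n+2)),(t(481,500),(-104,-59+c,32-n)),(t(515,502),(-104,-59-c,32+n)),
(t(450,247),(18,-28,46)),(t(352,141),(68,25,46)),(t(347,241),(18,25,46)),(t(335,487),(-102,21.5,12)),(t(415,493),(-102,-21.5,12)),
(s(295,538),(-104,-59-c,32+n)),(s(505,357),(24,-59-c,32+n)),(s(350,215),(18,25,46)),(s(430,292),(18,-28,46)),(s(425,165),(68,25,46))]
def R(v):return np.array([[np.cos(v),-np.sin(v)],[np.sin(v),np.cos(v)]])
def w(v,X):
    X=np.array(X)/1000; return np.r_[R(v[2])@X[:2]+v[:2],X[2]]
def res(v): return np.concatenate([proj(f[0][0],w(v,f[1]))-f[0][1:] for f in F])
r=least_squares(res,[.6,-.08,0],loss='soft_l1'); v=r.x; print(v,np.round(res(v).reshape(-1,2),1).tolist())
iv=lambda P:R(v[2]).T@(P[:2]-v[:2])*1000
# tray top corners z=30, in checker
for uv in[(350,311),(422,316),(343,432),(415,437)]: print("tray",iv(at_z(*[T,t(*uv)[1:]],.030)))
print("relay",iv(at_z(T,t(202,208)[1:],.034)),"tape",iv(at_z(T,t(647,242)[1:],.019)),"drvtip",iv(at_z(T,t(262,250)[1:],.005)))
np.save("v.npy",v)
E
python3 fit.py
```

```text
[ 0.5927961  -0.06384749 -0.08966694] [[-0.4, -0.7], [0.6, -0.7], [-0.0, 0.6], [0.6, 0.8], [1.6, 0.4], [1.0, -0.4], [0.5, -0.3], [-0.8, -0.1], [0.6, 0.1], [-1.2, -0.4], [0.7, -0.9], [-2.1, 0.8], [0.3, -0.5], [-1.4, -1.2]]
tray [-15.21087227  20.37065376]
tray [-14.73225946 -15.52844123]
tray [-75.13013187  19.63312057]
tray [-74.70887974 -15.96015305]
relay [29.46961068 97.74288934] tape [  33.55669607 -128.87221172] drvtip [15.02249929 64.99891759]
```

```bash
cat > go.py <<'E'
from h import *
import sys
from scipy.spatial.transform import Rotation as Ro
# go.py cx cy z(mm, checker): print the move to that TCP place, tool y along checker y
v=np.load("v.npy"); o=get_obs(); P=np.array(o["eef_pos"]); M=np.array(o["ee_rot"])
c,s=np.cos(v[2]),np.sin(v[2]); A=np.array([[c,-s,0],[s,c,0],[0,0,1]]); O=np.r_[v[:2],0]
t=O+A@np.array([float(a) for a in sys.argv[1:4]])/1000
G=A@np.diag([-1,1,-1.])
print("now checker mm",np.round(A.T@(P-O)*1000,1),"t",o["clock"],"F",np.round(A.T@np.array(o["ft_force"]),2),"gap",o["finger_gap"])
print("target world",np.round(t,4),"shift units",np.round(M.T@(t-P)/.025,2),"turn units",np.round(np.degrees(Ro.from_matrix(M.T@G).as_rotvec())/6,3))
print("checker x,y,z mm->tool units/10mm\n",np.round(M.T@A*0.4,3))
E
python3 go.py -93 -34 120
```

```text
now checker mm [-371.3  620.4  190.7] t 1.1 F [-0.53 -0.66  0.27] gap 0.09522803157099455
target world [ 0.4971 -0.0894  0.12  ] shift units [-19.5  -20.71   2.83] turn units [ 0.    -0.    -3.372]
checker x,y,z mm->tool units/10mm
 [[-0.375  0.138  0.   ]
 [ 0.138  0.375  0.   ]
 [-0.     0.    -0.4  ]]
```

Request:
move_arm(series=[{"tx": -1, "ty": -1.1, "az": -0.5, "jaw": 40}, {"tx": -2.3, "ty": -2.4, "az": -1, "jaw": 40}, {"tx": -3.6, "ty": -3.8, "az": -1.5, "jaw": 40}, {"tx": -4.9, "ty": -5.2, "az": -2, "jaw": 40}, {"tx": -6.2, "ty": -6.6, "az": -2.5, "jaw": 40}, {"tx": -7.5, "ty": -8, "az": -3, "jaw": 40}, {"tx": -8.8, "ty": -9.3, "az": -3.37, "jaw": 40}, {"tx": -10, "ty": -10.6, "az": -3.37, "jaw": 40}])

```text
invalid input
```

```bash
python3 go.py -93 -34 120
```

```text
now checker mm [-371.3  620.4  190.7] t 1.1 F [-0.53 -0.66  0.27] gap 0.09522803157099455
target world [ 0.4971 -0.0894  0.12  ] shift units [-19.5  -20.71   2.83] turn units [ 0.    -0.    -3.372]
checker x,y,z mm->tool units/10mm
 [[-0.375  0.138  0.   ]
 [ 0.138  0.375  0.   ]
 [-0.     0.    -0.4  ]]
```

Request:
move_arm(series=[{"ax": 0, "ay": 0, "az": -0.5, "tx": -1, "ty": -1.1, "tz": 0, "jaw": 40}, {"ax": 0, "ay": 0, "az": -1, "tx": -2.3, "ty": -2.4, "tz": 0, "jaw": 40}, {"ax": 0, "ay": 0, "az": -1.5, "tx": -3.6, "ty": -3.8, "tz": 0, "jaw": 40}, {"ax": 0, "ay": 0, "az": -2, "tx": -4.9, "ty": -5.2, "tz": 0, "jaw": 40}, {"ax": 0, "ay": 0, "az": -2.5, "tx": -6.2, "ty": -6.6, "tz": 0, "jaw": 40}, {"ax": 0, "ay": 0, "az": -3, "tx": -7.5, "ty": -8, "tz": 0, "jaw": 40}, {"ax": 0, "ay": 0, "az": -3.37, "tx": -8.8, "ty": -9.3, "tz": 0, "jaw": 40}, {"ax": 0, "ay": 0, "az": -3.37, "tx": -10, "ty": -10.6, "tz": 0, "jaw": 40}])

```text
clock: 1.9
eef_pos: [0.3912, 0.239, 0.1911]
ee_rot: [[-0.996, 0.089, 0.001], [0.089, 0.996, 0.0], [-0.001, 0.0, -1.0]]
ft_force: [1.5, 0.4, 0.1]
finger_gap: 0.041
grip_force: 0.0
```

```bash
python3 go.py -93 -34 120
```

```text
now checker mm [-227.9  283.5  191.1] t 1.9 F [1.47 0.49 0.07] gap 0.04098829439897765
target world [ 0.4971 -0.0894  0.12  ] shift units [ -5.38 -12.71   2.84] turn units [0.004 0.01  0.006]
checker x,y,z mm->tool units/10mm
 [[-0.4 -0.  -0. ]
 [-0.   0.4  0. ]
 [ 0.   0.  -0.4]]
```

Request:
move_arm(series=[{"ax": 0, "ay": 0, "az": 0, "tx": -0.7, "ty": -1.7, "tz": 0, "jaw": 40}, {"ax": 0, "ay": 0, "az": 0, "tx": -1.5, "ty": -3.5, "tz": 0, "jaw": 40}, {"ax": 0, "ay": 0, "az": 0, "tx": -2.3, "ty": -5.3, "tz": 0, "jaw": 40}, {"ax": 0, "ay": 0, "az": 0, "tx": -3.1, "ty": -7.1, "tz": 0.3, "jaw": 40}, {"ax": 0, "ay": 0, "az": 0, "tx": -3.9, "ty": -8.9, "tz": 0.8, "jaw": 40}, {"ax": 0, "ay": 0, "az": 0, "tx": -4.6, "ty": -10.7, "tz": 1.4, "jaw": 40}, {"ax": 0, "ay": 0, "az": 0, "tx": -5.2, "ty": -12.2, "tz": 2.2, "jaw": 40}, {"ax": 0, "ay": 0, "az": 0, "tx": -5.38, "ty": -12.7, "tz": 2.84, "jaw": 40}])

```text
clock: 2.7
eef_pos: [0.4968, -0.091, 0.1191]
ee_rot: [[-0.996, 0.094, 0.0], [0.094, 0.996, -0.001], [-0.0, -0.001, -1.0]]
ft_force: [-0.2, 0.6, -1.0]
finger_gap: 0.0403
grip_force: 0.0
```

```bash
python3 - <<'E'
from h import *
p=read_camera("wrist"); save(p,"w1.png")
s=read_camera("scene"); a=s["frame"][120:320,190:410]; cv2.imwrite('pics/s2.png',cv2.resize(a,None,fx=3,fy=3)[:,:,::-1])
E
python3 go.py -93 -34 55
```

```text
now checker mm [-95.4 -33.8 117.1] t 2.8 F [-0.48 -0.66 -0.07] gap 0.03980831484044433
target world [ 0.4971 -0.0894  0.055 ] shift units [-0.11 -0.01  2.48] turn units [ 0.008 -0.048 -0.035]
checker x,y,z mm->tool units/10mm
 [[-0.4    0.001  0.002]
 [ 0.001  0.4    0.   ]
 [-0.002  0.    -0.4  ]]
```

View pics/w1.png

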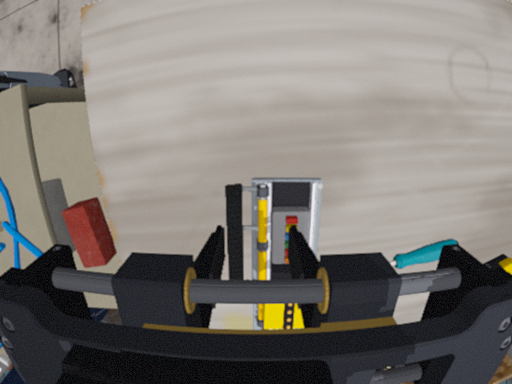

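Request:
move_arm(series=[{"ax": 0, "ay": 0, "az": 0, "tx": 0, "ty": 0, "tz": 0.8, "jaw": 40}, {"ax": 0, "ay": 0, "az": 0, "tx": 0, "ty": 0, "tz": 1.8, "jaw": 40}, {"ax": 0, "ay": 0, "az": 0, "tx": 0, "ty": 0, "tz": 2.6, "jaw": 40}, {"ax": 0, "ay": 0, "az": 0, "tx": 0, "ty": 0, "tz": 3, "jaw": 40}, {"ax": 0, "ay": 0, "az": 0, "tx": 0, "ty": 0, "tz": 3, "jaw": 40}])

```text
clock: 3.3
eef_pos: [0.4954, -0.0866, 0.044]
ee_rot: [[-0.996, 0.089, -0.002], [0.089, 0.996, 0.001], [0.002, 0.001, -1.0]]
ft_force: [-1.2, -0.3, -0.8]
finger_gap: 0.0398
grip_force: 0.0
```

```bash
cat > avg.py <<'E'
from h import *
v=np.load("v.npy"); c,s=np.cos(v[2]),np.sin(v[2]); A=np.array([[c,-s,0],[s,c,0],[0,0,1]]); O=np.r_[v[:2],0]
L=[];Fs=[]
for i in range(6):
    o=get_obs(); L.append(A.T@(np.array(o["eef_pos"])-O)*1000); Fs.append(A.T@np.array(o["ft_force"])); p=read_camera("wrist" if i%2 else "scene")
    if i%2==0: sc=p
print("checker mm",np.round(np.mean(L,0),1),np.round(np.std(L,0),1),"F",np.round(np.mean(Fs,0),2),"t",o["clock"],"tilt",np.round(np.array(o["ee_rot"])[:,2],3))
import sys
if len(sys.argv)>1:
    a=cv2.resize(p["frame"][150:300,180:360],None,fx=3.3,fy=3.3); b=cv2.resize(sc["frame"][160:310,200:400],None,fx=4,fy=4)
    cv2.imwrite('pics/'+sys.argv[1]+'w.png',a[:,:,::-1]); cv2.imwrite('pics/'+sys.argv[1]+'s.png',b[:,:,::-1])
E
python3 avg.py d
```

```text
checker mm [-93.4 -31.9  45.7] [0.8 0.3 0.9] F [ 0.13 -0.18  0.08] t 3.55 tilt [ 0.003 -0.001 -1.   ]
```

View pics/dw.png

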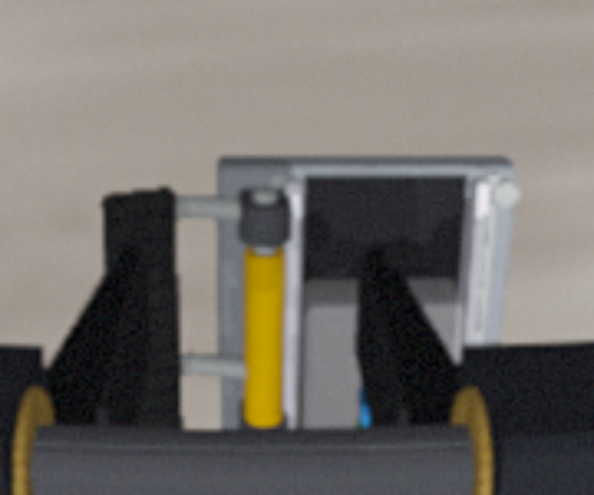

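View pics/ds.png

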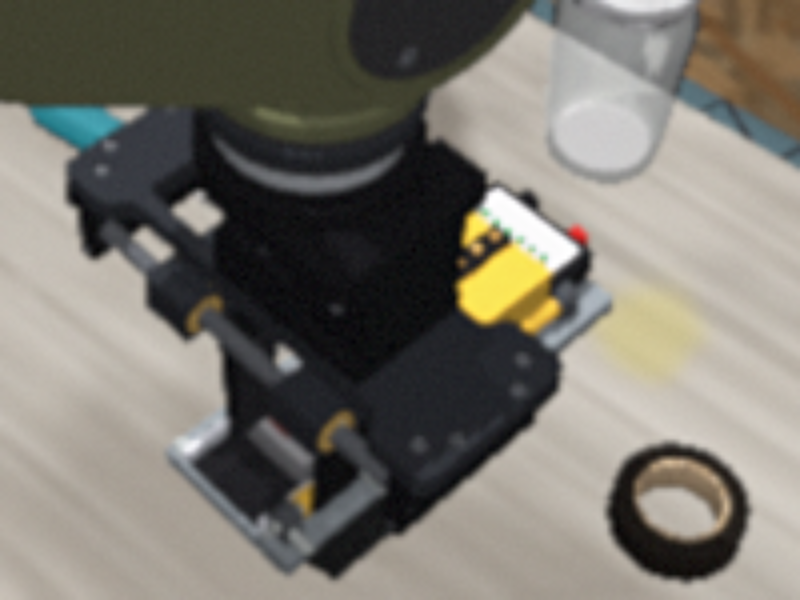

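Run:
```python
from h import *
v=np.load("v.npy"); c,s=np.cos(v[2]),np.sin(v[2]); A=np.array([[c,-s,0],[s,c,0],[0,0,1]]); O=np.r_[v[:2],0]
o=get_obs(); p=read_camera("wrist"); T=np.array(p["T_tool_cam"]); K=p["intrinsics"]
print(np.round(T,3).tolist(),K.tolist())
def pw(Xt):
    X=(np.linalg.inv(T)@np.r_[Xt,1])[:3]; r=np.arctan2(np.hypot(X[0],X[1]),X[2])*K[0,0]; d=X[:2]/np.hypot(*X[:2])
    u=K[:2,2]+r*d; return np.round((u-[180,150])*3.3)
for sy in(-26,26):
  for x in(-10,10): print("finger",sy,"tool x",x,pw(np.array([x,sy,0])/1e3))
G=A@np.diag([-1,1,-1.]); P=O+A@np.array([-93.4,-32.5,44.5])/1e3
for n,X in dict(trayL=(-77,20,30),trayR=(-77,-20,30),floorL=(-102,21.5,12),floorR=(-102,-21.5,12),barOut=(-104,-67,34),barIn=(-104,-51,27),base=(-104,38,12),base2=(-104,-38,12)).items():
    print(n,pw(G.T@(O+A@np.array(X)/1e3-P)))
```

```text
[[-0.001, -0.958, -0.288, 0.082], [1.0, -0.001, 0.0, 0.002], [-0.0, -0.288, 0.958, -0.193], [0.0, 0.0, 0.0, 1.0]] [[297.3186396354542, 0.0, 256.0842979278297], [0.0, 297.3186396354542, 195.7369048907034], [0.0, 0.0, 1.0]]
finger -26 tool x -10 [122. 300.]
finger -26 tool x 10 [118. 214.]
finger 26 tool x -10 [361. 300.]
finger 26 tool x 10 [365. 214.]
trayL [464. 296.]
trayR [296. 299.]
floorL [463. 172.]
floorR [288. 173.]
barOut [ 86. 195.]
barIn [160. 185.]
base [528. 164.]
base2 [220. 165.]
```

Request:
move_arm(series=[{"ax": 0, "ay": 0, "az": 0, "tx": 0.08, "ty": 0.06, "tz": 0.1, "jaw": 40}, {"ax": 0, "ay": 0, "az": 0, "tx": 0.08, "ty": 0.06, "tz": 0.25, "jaw": 40}, {"ax": 0, "ay": 0, "az": 0, "tx": 0.08, "ty": 0.06, "tz": 0.4, "jaw": 40}, {"ax": 0, "ay": 0, "az": 0, "tx": 0.08, "ty": 0.06, "tz": 0.55, "jaw": 40}, {"ax": 0, "ay": 0, "az": 0, "tx": 0.08, "ty": 0.06, "tz": 0.7, "jaw": 40}, {"ax": 0, "ay": 0, "az": 0, "tx": 0.08, "ty": 0.06, "tz": 0.7, "jaw": 40}])

```text
clock: 4.25
eef_pos: [0.4938, -0.0857, 0.0263]
ee_rot: [[-0.996, 0.09, -0.002], [0.09, 0.996, 0.0], [0.002, 0.0, -1.0]]
ft_force: [0.1, 0.4, 0.2]
finger_gap: 0.04
grip_force: 0.0
```

```bash
python3 avg.py
```

```text
checker mm [-96.1 -30.8  27. ] [0.3 0.  0.4] F [ 0.18 -0.08 -0.01] t 4.5 tilt [ 0. -0. -1.]
```

```bash
python3 avg.py e; python3 -c "
import cv2,numpy as np
a=cv2.imread('pics/ew.png');b=cv2.imread('pics/es.png')
b=cv2.resize(b[250:600,0:800],None,fx=.75,fy=.75);cv2.imwrite('pics/e.png',np.vstack([np.clip(cv2.resize(a[100:400],(600,303)).astype(float)*2,0,255).astype('uint8'),np.clip(b*1.5,0,255).astype('uint8')]))"
```

```text
checker mm [-95.8 -30.8  27.4] [0.1 0.  0.1] F [0.05 0.07 0.11] t 4.8 tilt [ 0. -0. -1.]
```

View pics/e.png

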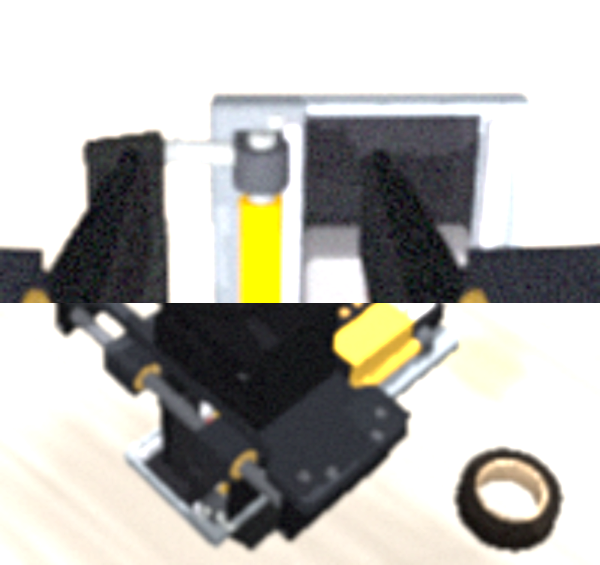

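Request:
move_arm(series=[{"ax": 0, "ay": 0, "az": 0, "tx": 0, "ty": 0, "tz": 0.06, "jaw": 40}, {"ax": 0, "ay": 0, "az": 0, "tx": 0, "ty": 0, "tz": 0.12, "jaw": 40}, {"ax": 0, "ay": 0, "az": 0, "tx": 0, "ty": 0, "tz": 0.16, "jaw": 40}, {"ax": 0, "ay": 0, "az": 0, "tx": 0, "ty": 0, "tz": 0.16, "jaw": 40}])

```text
clock: 5.25
eef_pos: [0.4943, -0.0858, 0.023]
ee_rot: [[-0.996, 0.09, -0.001], [0.09, 0.996, 0.0], [0.001, 0.0, -1.0]]
ft_force: [0.5, 0.5, 0.4]
finger_gap: 0.0399
grip_force: 0.0
```

```bash
python3 avg.py f
python3 - <<'E'
from h import *
p=read_camera("top"); a=p["frame"][130:280,200:400]; a=cv2.resize(a,None,fx=3,fy=3); cv2.imwrite("pics/f.png",np.vstack([a[:,:,::-1]]))
E
```

```text
checker mm [-96.  -30.7  23.2] [0.1 0.  0.1] F [-0.02  0.22  0.04] t 5.5 tilt [ 0. -0. -1.]
```

Run:
```python
import cv2,numpy as np
a=cv2.imread('pics/fs.png')[300:600,100:600]; w=cv2.imread('pics/fw.png')[130:380,60:460]; t=cv2.imread('pics/f.png')
w=cv2.resize(w,(480,300)); t=cv2.resize(t,(400,300)); s=cv2.imread('pics/fs.png'); s=cv2.resize(s,(400,300))
f=lambda i:np.clip(255*(i/255.)**.5,0,255).astype('uint8')
top=np.hstack([cv2.resize(a,(400,300)),cv2.resize(w,(400,300))]); cv2.imwrite('pics/g.png',f(np.vstack([top,np.hstack([t,s])])))
```

```text
(no output)
```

View pics/g.png

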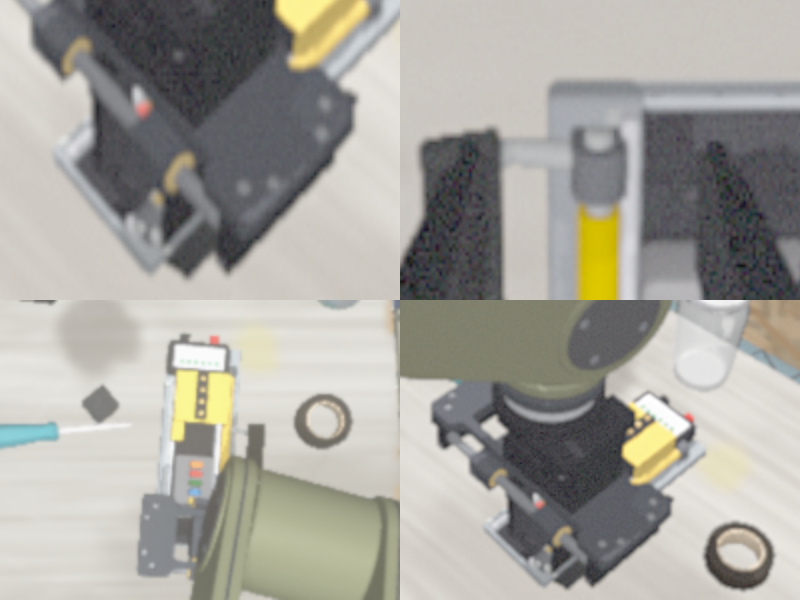

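Request:
move_arm(series=[{"ax": 0, "ay": 0, "az": 0, "tx": 0, "ty": 0, "tz": 0.06, "jaw": 40}, {"ax": 0, "ay": 0, "az": 0, "tx": 0, "ty": 0, "tz": 0.12, "jaw": 40}, {"ax": 0, "ay": 0, "az": 0, "tx": 0, "ty": 0, "tz": 0.12, "jaw": 40}])

```text
clock: 5.9
eef_pos: [0.4942, -0.0858, 0.0199]
ee_rot: [[-0.996, 0.09, -0.001], [0.09, 0.996, 0.0], [0.001, 0.0, -1.0]]
ft_force: [0.2, -0.1, 0.0]
finger_gap: 0.0398
grip_force: 0.0
```

```bash
python3 avg.py i
python3 - <<'E'
from h import *
o=get_obs();print(o["torque"],o["tau"])
a=cv2.imread('pics/iw.png')[130:380,60:460]; b=cv2.imread('pics/dw.png')[130:380,60:460]
t=read_camera("top")["frame"][150:230,260:340,::-1]; t0=cv2.imread("pics/top0.png")[150:230,260:340]
f=lambda i:np.clip(255*(i/255.)**.5,0,255).astype('uint8')
r=lambda i:cv2.resize(i,(400,300),interpolation=cv2.INTER_CUBIC)
cv2.imwrite('pics/i.png',np.vstack([np.hstack([f(r(a)),f(r(b))]),np.hstack([r(t),r(t0)])]))
E
```

```text
checker mm [-96.1 -30.7  20.1] [0.1 0.  0.1] F [ 0.03 -0.13 -0.  ] t 6.15 tilt [ 0. -0. -1.]
[ 0.00725273 -0.01281075  0.02074664] [-2.84322423e-04 -2.97435951e+01 -3.11356223e+01 -4.42344742e-02
  7.48570170e-02  1.73389623e-05]
```

View pics/i.png

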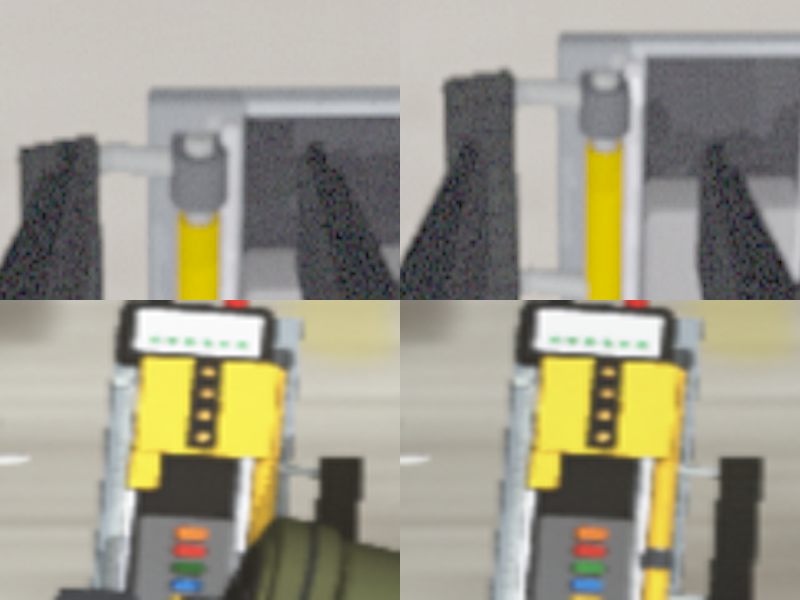

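Run:
```python
from h import *
fr=[]
for i in range(4): p=read_camera("wrist"); fr.append(p["frame"].astype(float))
T=np.array(p["T_tool_cam"]); K=p["intrinsics"]
im=np.mean(fr,0)[190:290,195:325][:,:,::-1]; im=cv2.resize(im,None,fx=6,fy=6,interpolation=cv2.INTER_CUBIC)
im=np.clip(im*2.2,0,255).astype('uint8')
def pw(Xt):
    X=(np.linalg.inv(T)@np.r_[np.array(Xt)/1e3,1])[:3]; r=np.arctan2(np.hypot(X[0],X[1]),X[2])*K[0,0]
    u=K[:2,2]+r*X[:2]/np.hypot(*X[:2]); return tuple(int(a) for a in (u-[195,190]+.5)*6)
for z,c in((0,(0,0,255)),(-19,(0,255,0))):
  for s in(-1,1):
    q=[pw((x,s*y,z)) for x,y in((-10,20),(10,20),(10,32),(-10,32))]
    cv2.polylines(im,[np.array(q)],True,c,1); print(q)
cv2.imwrite("pics/j.png",im)
```

```text
[(184, 308), (178, 152), (76, 151), (85, 307)]
[(519, 308), (524, 152), (627, 151), (619, 307)]
[(168, 382), (160, 215), (48, 214), (61, 380)]
[(532, 382), (539, 215), (651, 214), (641, 381)]
```

View pics/j.png

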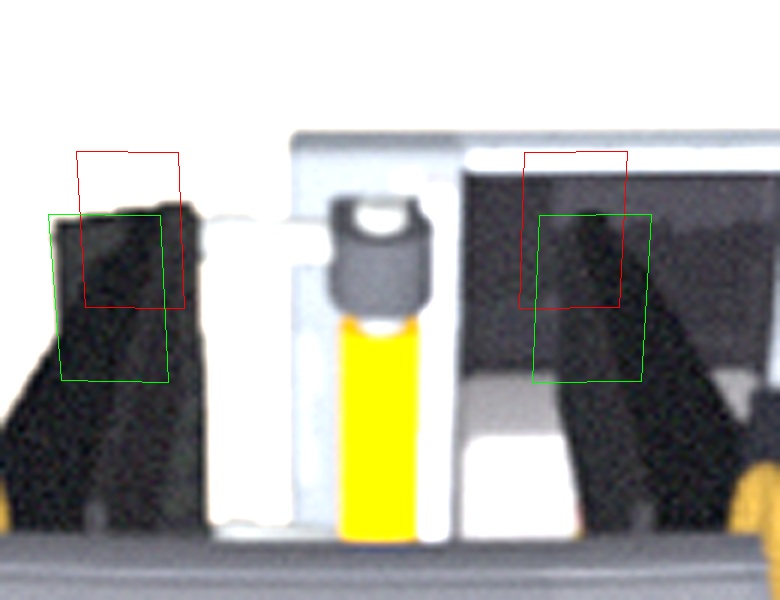

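Run:
```python
from h import *
v=np.load("v.npy"); c,s=np.cos(v[2]),np.sin(v[2]); A=np.array([[c,-s,0],[s,c,0],[0,0,1]]); O=np.r_[v[:2],0]
p=read_camera("wrist"); o=get_obs(); T=np.array(p["T_tool_cam"]); K=p["intrinsics"]; M=np.array(o["ee_rot"]); P=np.array(o["eef_pos"]); print(A.T@(P-O))
def pw(X,dz=0):
    X=M.T@(O+A@np.array(X)/1e3-P-[0,0,dz]); X=(np.linalg.inv(T)@np.r_[X,1])[:3]; r=np.arctan2(np.hypot(X[0],X[1]),X[2])*K[0,0]
    return np.round((K[:2,2]+r*X[:2]/np.hypot(*X[:2])-[195,190]+.5)*6)
h=np.array([-30,22.])
for dz in(0,.006,.01):
  print("dz",dz,"base corner",pw((-104,-38,12),dz),"floor",pw((-102,-21.5,12),dz))
  for th in(0,.2,.4):
    cy,cz=-59,30
    r=np.array([[np.cos(th),-np.sin(th)],[np.sin(th),np.cos(th)]])  # y,z ; left rises: rotation +  (y->z)
    pts=[]
    for d,n in((9,2.5),(-9,2.5),(9,-2.5),(-9,-2.5)):
        e=np.array([np.cos(-.4),np.sin(-.4)]); nn=np.array([-e[1],e[0]])
        q=h+r@(np.array([cy,cz])+d*e+n*nn-h); pts.append(pw((-104,q[0],q[1]),dz).tolist())
    print(th,"inTop,outTop,inBot,outBot",pts,np.round(q,1))
```

```text
[-0.09593769 -0.03076346  0.02030013]
dz 0 base corner [292. 144.] floor [429. 159.]
0 inTop,outTop,inBot,outBot [[181.0, 195.0], [23.0, 218.0], [168.0, 180.0], [14.0, 202.0]] [-68.3  31.2]
0.2 inTop,outTop,inBot,outBot [[176.0, 182.0], [18.0, 192.0], [172.0, 167.0], [17.0, 177.0]] [-69.3  23.4]
0.4 inTop,outTop,inBot,outBot [[178.0, 169.0], [26.0, 168.0], [182.0, 154.0], [33.0, 153.0]] [-68.8  15.6]
dz 0.006 base corner [294. 127.] floor [428. 142.]
0 inTop,outTop,inBot,outBot [[186.0, 176.0], [33.0, 198.0], [173.0, 162.0], [23.0, 182.0]] [-68.3  31.2]
0.2 inTop,outTop,inBot,outBot [[181.0, 163.0], [27.0, 173.0], [177.0, 149.0], [26.0, 158.0]] [-69.3  23.4]
0.4 inTop,outTop,inBot,outBot [[183.0, 151.0], [35.0, 150.0], [187.0, 137.0], [42.0, 136.0]] [-68.8  15.6]
dz 0.01 base corner [295. 116.] floor [427. 131.]
0 inTop,outTop,inBot,outBot [[189.0, 164.0], [39.0, 185.0], [176.0, 150.0], [30.0, 170.0]] [-68.3  31.2]
0.2 inTop,outTop,inBot,outBot [[184.0, 151.0], [33.0, 161.0], [180.0, 137.0], [32.0, 147.0]] [-69.3  23.4]
0.4 inTop,outTop,inBot,outBot [[187.0, 139.0], [40.0, 139.0], [190.0, 126.0], [47.0, 125.0]] [-68.8  15.6]
```

Request:
move_arm(series=[{"ax": 0, "ay": 0, "az": 0, "tx": 0, "ty": 0, "tz": 0.06, "jaw": 40}, {"ax": 0, "ay": 0, "az": 0, "tx": 0, "ty": 0, "tz": 0.12, "jaw": 40}, {"ax": 0, "ay": 0, "az": 0, "tx": 0, "ty": 0, "tz": 0.12, "jaw": 40}])

```text
clock: 6.8
eef_pos: [0.4942, -0.0858, 0.0169]
ee_rot: [[-0.996, 0.09, -0.001], [0.09, 0.996, 0.0], [0.001, 0.0, -1.0]]
ft_force: [0.4, 0.3, -0.0]
finger_gap: 0.0398
grip_force: 0.0
```

Request:
move_arm(series=[{"ax": 0, "ay": 0, "az": 0, "tx": 0, "ty": 0, "tz": 0.04, "jaw": 40}, {"ax": 0, "ay": 0, "az": 0, "tx": 0, "ty": 0, "tz": 0.08, "jaw": 40}, {"ax": 0, "ay": 0, "az": 0, "tx": 0, "ty": 0, "tz": 0.08, "jaw": 40}])

```text
clock: 7.1
eef_pos: [0.4943, -0.0858, 0.0151]
ee_rot: [[-0.996, 0.09, -0.0], [0.09, 0.996, 0.0], [0.0, 0.0, -1.0]]
ft_force: [-0.6, -0.4, -0.4]
finger_gap: 0.0401
grip_force: 0.0
```

Request:
move_arm(series=[{"ax": 0, "ay": 0, "az": 0, "tx": 0, "ty": 0, "tz": 0.04, "jaw": 40}, {"ax": 0, "ay": 0, "az": 0, "tx": 0, "ty": 0, "tz": 0.08, "jaw": 40}, {"ax": 0, "ay": 0, "az": 0, "tx": 0, "ty": 0, "tz": 0.08, "jaw": 40}])

```text
clock: 7.4
eef_pos: [0.4943, -0.0859, 0.0131]
ee_rot: [[-0.996, 0.09, -0.0], [0.09, 0.996, 0.0], [0.0, 0.0, -1.0]]
ft_force: [-0.7, -1.0, -0.3]
finger_gap: 0.04
grip_force: 0.0
```

Request:
move_arm(series=[{"ax": 0, "ay": 0, "az": 0, "tx": 0, "ty": 0, "tz": 0.04, "jaw": 40}, {"ax": 0, "ay": 0, "az": 0, "tx": 0, "ty": 0, "tz": 0.08, "jaw": 40}, {"ax": 0, "ay": 0, "az": 0, "tx": 0, "ty": 0, "tz": 0.08, "jaw": 40}])

```text
clock: 7.7
eef_pos: [0.4943, -0.0859, 0.0111]
ee_rot: [[-0.996, 0.09, -0.0], [0.09, 0.996, 0.0], [0.0, 0.0, -1.0]]
ft_force: [0.3, 0.8, -0.3]
finger_gap: 0.0404
grip_force: 0.0
```

Request:
move_arm(series=[{"ax": 0, "ay": 0, "az": 0, "tx": 0, "ty": 0, "tz": 0.04, "jaw": 40}, {"ax": 0, "ay": 0, "az": 0, "tx": 0, "ty": 0, "tz": 0.08, "jaw": 40}, {"ax": 0, "ay": 0, "az": 0, "tx": 0, "ty": 0, "tz": 0.08, "jaw": 40}])

```text
clock: 8.0
eef_pos: [0.4943, -0.0859, 0.009]
ee_rot: [[-0.996, 0.09, -0.0], [0.09, 0.996, 0.0], [0.0, 0.0, -1.0]]
ft_force: [-1.0, 0.2, 0.4]
finger_gap: 0.0398
grip_force: 0.0
```

```bash
python3 avg.py k
python3 - <<'E'
from h import *
t=read_camera("top")
a=t["frame"][150:230,260:340].astype(float); b=cv2.imread("pics/top0.png")[150:230,260:340,::-1].astype(float)
d=np.abs(a-b).sum(2); print(d[:45].mean(), [int(x) for x in d[:45].mean(0)])
E
python3 -c "
import cv2,numpy as np
w=cv2.imread('pics/kw.png')[100:400,:]; t=cv2.imread('pics/ks.png')
f=lambda i:np.clip(i*2.2,0,255).astype('uint8')
cv2.imwrite('pics/k.png',np.vstack([f(cv2.resize(w,(640,323))),cv2.resize(t[300:600,100:700],(540,270))[:, :].copy() if 0 else cv2.copyMakeBorder(cv2.resize(t[300:600,100:700],(540,270)),0,0,0,100,0)]))"
```

```text
checker mm [-96.  -30.8   9.2] [0.1 0.  0.1] F [-0.25 -0.02  0.07] t 8.25 tilt [ 0. -0. -1.]
31.49111111111111 [35, 36, 35, 36, 36, 36, 37, 36, 37, 37, 38, 38, 37, 38, 37, 38, 37, 37, 38, 38, 37, 36, 36, 34, 30, 29, 30, 31, 23, 20, 21, 22, 20, 20, 20, 21, 21, 25, 22, 20, 21, 23, 21, 23, 24, 20, 20, 21, 22, 22, 22, 23, 23, 20, 27, 32, 36, 43, 33, 36, 37, 36, 36, 36, 34, 35, 34, 35, 35, 34, 35, 35, 35, 37, 37, 37, 37, 37, 37, 37]
```

Run:
```python
from h import *
t=read_camera("top")["frame"]; b=cv2.imread("pics/top0.png")[:,:,::-1]; s=read_camera("scene")["frame"]; sb=cv2.imread("pics/scene0.png")[:,:,::-1]
def Y(i,r): q=i[r].astype(int); m=np.where((q[:,0]>150)&(q[:,1]>120)&(q[:,2]<110))[0]; m=m[(m>270)&(m<350)]; return (m.min(),m.max(),len(m)) if len(m) else None
for r in(168,172,176,180,184,188,192,196,200): print(r,Y(t,r),Y(b,r))
print(b[215:220:4,320:332,:].sum(2).tolist(),t[194,318:340].sum(1).tolist(),b[194,318:340].sum(1).tolist())
a=cv2.resize(np.hstack([t[150:225,270:340],b[150:225,270:340]]),None,fx=4,fy=4,interpolation=cv2.INTER_CUBIC)
w=[read_camera("wrist")["frame"].astype(float) for _ in range(3)]; w=np.clip(np.mean(w,0)[185:290,190:330]*2.2,0,255).astype('uint8'); w=cv2.resize(w,(400,300),interpolation=cv2.INTER_CUBIC)
e=cv2.resize(s[180:300,200:400],(400,240),interpolation=cv2.INTER_CUBIC)
im=np.zeros((600,800,3),'uint8'); im[:300,:560]=a; im[300:,:400]=w; im[300:540,400:]=e
cv2.imwrite('pics/l.png',im[:,:,::-1])
```

```text
168 (np.int64(288), np.int64(316), 26) (np.int64(288), np.int64(316), 25)
172 (np.int64(288), np.int64(316), 24) (np.int64(288), np.int64(316), 23)
176 (np.int64(288), np.int64(316), 23) (np.int64(288), np.int64(316), 23)
180 (np.int64(287), np.int64(315), 26) (np.int64(287), np.int64(315), 25)
184 (np.int64(287), np.int64(315), 24) (np.int64(287), np.int64(315), 24)
188 (np.int64(287), np.int64(315), 23) (np.int64(286), np.int64(315), 24)
192 (np.int64(286), np.int64(315), 11) (np.int64(286), np.int64(315), 11)
196 (np.int64(286), np.int64(314), 10) (np.int64(286), np.int64(314), 10)
200 (np.int64(311), np.int64(314), 4) (np.int64(311), np.int64(314), 4)
[[477, 468, 397, 185, 146, 149, 146, 146, 141, 148, 173, 294], [460, 405, 242, 156, 146, 146, 145, 145, 148, 155, 220, 355]] [437, 474, 527, 529, 516, 436, 196, 141, 144, 142, 142, 143, 140, 164, 335, 531, 552, 553, 555, 553, 555, 557] [508, 517, 547, 543, 527, 446, 204, 149, 148, 152, 150, 149, 149, 169, 319, 495, 517, 513, 515, 518, 519, 520]
```

View pics/l.png

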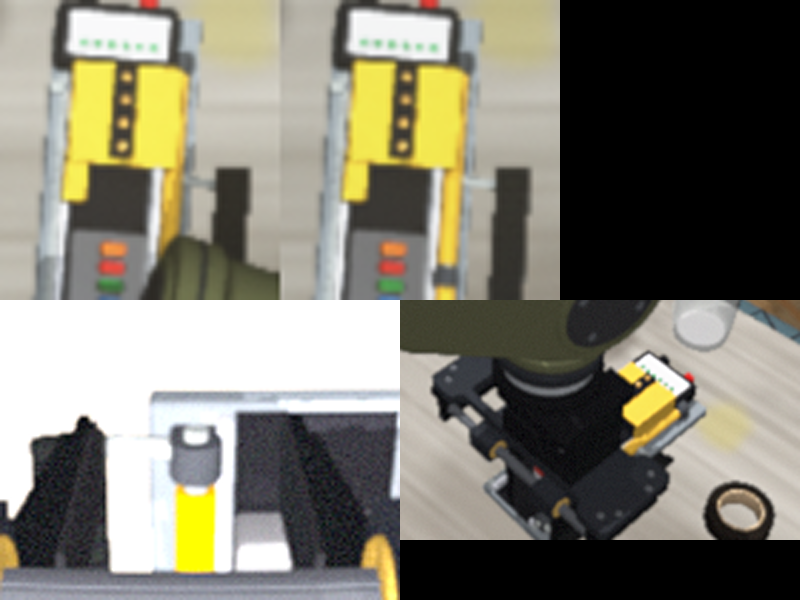

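Request:
move_arm(series=[{"ax": 0, "ay": 0, "az": 0, "tx": 0, "ty": 0, "tz": 0.04, "jaw": 40}, {"ax": 0, "ay": 0, "az": 0, "tx": 0, "ty": 0, "tz": 0.08, "jaw": 40}, {"ax": 0, "ay": 0, "az": 0, "tx": 0, "ty": 0, "tz": 0.08, "jaw": 40}])

```text
clock: 8.9
eef_pos: [0.4945, -0.0859, 0.0072]
ee_rot: [[-0.996, 0.09, -0.0], [0.09, 0.996, -0.0], [0.0, -0.0, -1.0]]
ft_force: [-0.2, 0.7, -0.3]
finger_gap: 0.0397
grip_force: 0.1
```

Request:
move_arm(series=[{"ax": 0, "ay": 0, "az": 0, "tx": 0, "ty": 0, "tz": 0.04, "jaw": 40}, {"ax": 0, "ay": 0, "az": 0, "tx": 0, "ty": 0, "tz": 0.08, "jaw": 40}, {"ax": 0, "ay": 0, "az": 0, "tx": 0, "ty": 0, "tz": 0.08, "jaw": 40}])

```text
clock: 9.2
eef_pos: [0.4947, -0.0862, 0.0061]
ee_rot: [[-0.996, 0.09, -0.0], [0.09, 0.996, -0.0], [0.0, -0.0, -1.0]]
ft_force: [-2.4, -0.2, 5.7]
finger_gap: 0.04
grip_force: 3.0
```

```bash
cat > st.py <<'E'
from h import *
t=read_camera("top")["frame"]
def Y(i,r): q=i[r].astype(int); m=np.where((q[:,0]>150)&(q[:,1]>120)&(q[:,2]<110))[0]; m=m[(m>270)&(m<350)]; return (int(m.min()),int(m.max())) if len(m) else None
print("yellow",[(r,Y(t,r)) for r in(168,176,184,196)],"(shut: 288-316,288-316,287-315,286-314)")
print("bar row194",t[194,318:340].sum(1).tolist())
o=get_obs(); print(o["torque"])
E
python3 st.py; python3 avg.py
```

```text
yellow [(168, (289, 315)), (176, (288, 316)), (184, (287, 315)), (196, (286, 315))] (shut: 288-316,288-316,287-315,286-314)
bar row194 [430, 470, 525, 529, 514, 435, 191, 143, 142, 141, 143, 142, 141, 164, 334, 530, 551, 550, 553, 554, 557, 557]
[-0.11186284  0.58248037 -0.05249228]
checker mm [-95.7 -31.    6.2] [0. 0. 0.] F [-2.92 -0.15  6.41] t 9.5 tilt [-0. -0. -1.]
```

Request:
move_arm(series=[{"ax": 0, "ay": 0, "az": 0, "tx": 0, "ty": 0, "tz": 0.04, "jaw": 40}, {"ax": 0, "ay": 0, "az": 0, "tx": 0, "ty": 0, "tz": 0.04, "jaw": 40}])

```text
clock: 9.75
eef_pos: [0.4947, -0.0863, 0.0053]
ee_rot: [[-0.996, 0.09, -0.0], [0.09, 0.996, -0.001], [-0.0, -0.001, -1.0]]
ft_force: [-3.1, -0.8, 6.6]
finger_gap: 0.0398
grip_force: 3.1
```

```bash
python3 st.py; python3 avg.py
```

```text
yellow [(168, (289, 316)), (176, (289, 316)), (184, (288, 315)), (196, (286, 314))] (shut: 288-316,288-316,287-315,286-314)
bar row194 [424, 464, 522, 526, 514, 437, 193, 143, 143, 142, 139, 139, 141, 168, 334, 534, 553, 551, 553, 552, 557, 555]
[-0.16695894  0.58753073 -0.07826782]
checker mm [-95.7 -31.2   5.3] [0. 0. 0.] F [-2.81 -0.12  6.72] t 10.05 tilt [-0.    -0.001 -1.   ]
```

Request:
move_arm(series=[{"ax": 0, "ay": 0, "az": 0, "tx": 0, "ty": 0, "tz": 0.04, "jaw": 40}, {"ax": 0, "ay": 0, "az": 0, "tx": 0, "ty": 0, "tz": 0.08, "jaw": 40}, {"ax": 0, "ay": 0, "az": 0, "tx": 0, "ty": 0, "tz": 0.12, "jaw": 40}, {"ax": 0, "ay": 0, "az": 0, "tx": 0, "ty": 0, "tz": 0.12, "jaw": 40}])

```text
clock: 10.5
eef_pos: [0.4947, -0.0869, 0.0024]
ee_rot: [[-0.996, 0.089, -0.0], [0.089, 0.996, -0.002], [-0.0, -0.002, -1.0]]
ft_force: [-4.4, -3.2, 6.9]
finger_gap: 0.0402
grip_force: 3.2
```

```bash
python3 st.py; python3 avg.py
```

```text
yellow [(168, (290, 316)), (176, (289, 315)), (184, (289, 315)), (196, (287, 315))] (shut: 288-316,288-316,287-315,286-314)
bar row194 [443, 521, 529, 526, 508, 421, 191, 144, 145, 143, 145, 144, 142, 168, 334, 530, 553, 554, 551, 554, 557, 557]
[-0.57089984  0.69179374 -0.14772472]
checker mm [-95.6 -31.7   2.4] [0. 0. 0.] F [-3.47 -2.72  7.27] t 10.8 tilt [-0.    -0.002 -1.   ]
```

Request:
move_arm(series=[{"ax": 0, "ay": 0, "az": 0, "tx": 0, "ty": 0, "tz": 0.06, "jaw": 40}, {"ax": 0, "ay": 0, "az": 0, "tx": 0, "ty": 0, "tz": 0.12, "jaw": 40}, {"ax": 0, "ay": 0, "az": 0, "tx": 0, "ty": 0, "tz": 0.18, "jaw": 40}, {"ax": 0, "ay": 0, "az": 0, "tx": 0, "ty": 0, "tz": 0.18, "jaw": 40}])

```text
clock: 11.25
eef_pos: [0.4947, -0.0872, -0.0021]
ee_rot: [[-0.996, 0.089, -0.0], [0.089, 0.996, -0.003], [0.0, -0.003, -1.0]]
ft_force: [-4.2, -2.6, 9.0]
finger_gap: 0.0404
grip_force: 3.5
```

Request:
move_arm(series=[{"ax": 0, "ay": 0, "az": 0, "tx": 0, "ty": 0, "tz": 0.06, "jaw": 40}, {"ax": 0, "ay": 0, "az": 0, "tx": 0, "ty": 0, "tz": 0.12, "jaw": 40}, {"ax": 0, "ay": 0, "az": 0, "tx": 0, "ty": 0, "tz": 0.12, "jaw": 40}])

```text
clock: 11.55
eef_pos: [0.4947, -0.087, -0.0051]
ee_rot: [[-0.996, 0.089, -0.0], [0.089, 0.996, -0.002], [0.0, -0.002, -1.0]]
ft_force: [-4.2, -2.0, 7.9]
finger_gap: 0.0404
grip_force: 4.1
```

```bash
python3 st.py; python3 avg.py
```

```text
yellow [(168, (294, 319)), (176, (294, 318)), (184, (294, 318)), (196, (291, 315))] (shut: 288-316,288-316,287-315,286-314)
bar row194 [505, 514, 517, 513, 440, 196, 142, 147, 144, 145, 146, 147, 188, 356, 533, 551, 552, 551, 554, 554, 554, 555]
[-0.71888847  0.84506788 -0.07180289]
checker mm [-95.6 -31.9  -5. ] [0. 0. 0.] F [-4.22 -3.01  7.92] t 11.85 tilt [-0.    -0.002 -1.   ]
```

Request:
move_arm(series=[{"ax": 0, "ay": 0, "az": 0, "tx": -0.2, "ty": 0, "tz": 0, "jaw": 40}, {"ax": 0, "ay": 0, "az": 0, "tx": -0.4, "ty": 0, "tz": 0, "jaw": 40}, {"ax": 0, "ay": 0, "az": 0, "tx": -0.6, "ty": 0, "tz": 0, "jaw": 40}, {"ax": 0, "ay": 0, "az": 0, "tx": -0.8, "ty": 0, "tz": 0, "jaw": 40}, {"ax": 0, "ay": 0, "az": 0, "tx": -1, "ty": 0, "tz": 0, "jaw": 40}, {"ax": 0, "ay": 0, "az": 0, "tx": -1.2, "ty": 0, "tz": 0, "jaw": 40}, {"ax": 0, "ay": 0, "az": 0, "tx": -1.2, "ty": 0, "tz": 0, "jaw": 40}])

```text
clock: 12.6
eef_pos: [0.5236, -0.0891, -0.0056]
ee_rot: [[-0.996, 0.09, -0.003], [0.09, 0.996, -0.001], [0.003, -0.001, -1.0]]
ft_force: [-5.4, -1.1, 9.0]
finger_gap: 0.04
grip_force: 4.3
```

```bash
cat >> st.py <<'E'
v=np.load("v.npy"); c,s=np.cos(v[2]),np.sin(v[2]); R2=np.array([[c,-s],[s,c]])
for cam in("top","scene"):
    p=read_camera(cam); f=p["frame"].astype(int); f=cv2.cvtColor(p["frame"],cv2.COLOR_RGB2HSV)
    # fuses: saturated non-yellow-cover colours; report centroids in checker mm at z=40
    for n,lo,hi in(("blue",(100,120,80),(118,255,255)),("green",(50,100,60),(75,255,255)),("orange/red",(0,150,100),(13,255,255))):
        m=cv2.inRange(f,lo,hi); k,_,st,ce=cv2.connectedComponentsWithStats(m)
        for i in range(1,k):
            if st[i,4]>=6:
                P=at_z(p,ce[i],.040); q=R2.T@(P[:2]-v[:2])*1000
                if abs(q[1])<15 and -90<q[0]<90: print(cam,n,np.round(q,1),st[i,4])
E
python3 st.py; python3 avg.py
```

```text
yellow [(168, (295, 319)), (176, (295, 319)), (184, (294, 318)), (196, (291, 297))] (shut: 288-316,288-316,287-315,286-314)
bar row194 [256, 220, 196, 240, 257, 257, 250, 226, 192, 191, 189, 178, 214, 346, 480, 511, 548, 554, 554, 558, 564, 563]
[-0.36579907  1.10029641 -0.07127028]
top green [-22.2   1.8] 9
top orange/red [-5.5  2.1] 11
top orange/red [-13.6   2.8] 13
scene orange/red [-48.8  -6.2] 6
checker mm [-66.6 -31.4  -5.4] [0. 0. 0.] F [-5.72 -1.45  8.4 ] t 13.0 tilt [-0.002 -0.001 -1.   ]
```

Run:
```python
from h import *
v=np.load("v.npy"); c,s=np.cos(v[2]),np.sin(v[2]); R2=np.array([[c,-s],[s,c]])
p=read_camera("top")
f=cv2.cvtColor(cv2.imread("pics/top0.png"),cv2.COLOR_BGR2HSV)
for n,lo,hi in(("blue",(100,120,80),(118,255,255)),("green",(50,100,60),(75,255,255)),("orange/red",(0,150,100),(13,255,255))):
    m=cv2.inRange(f,lo,hi); k,_,st,ce=cv2.connectedComponentsWithStats(m)
    for i in range(1,k):
        q=R2.T@(at_z(p,ce[i],.040)[:2]-v[:2])*1000
        if st[i,4]>=6 and abs(q[1])<15 and -90<q[0]<90: print(n,np.round(q,1),st[i,4])
```

```text
blue [-49.2   0.6] 11
green [-40.7   1. ] 13
orange/red [-22.9   0.9] 17
orange/red [-31.6   0.9] 13
orange/red [-67.4   0.4] 12
```

Request:
move_arm(series=[{"ax": 0, "ay": 0, "az": 0, "tx": -0.2, "ty": 0, "tz": 0, "jaw": 40}, {"ax": 0, "ay": 0, "az": 0, "tx": -0.4, "ty": 0, "tz": 0, "jaw": 40}, {"ax": 0, "ay": 0, "az": 0, "tx": -0.6, "ty": 0, "tz": 0, "jaw": 40}, {"ax": 0, "ay": 0, "az": 0, "tx": -0.8, "ty": 0, "tz": 0, "jaw": 40}, {"ax": 0, "ay": 0, "az": 0, "tx": -1, "ty": 0, "tz": 0, "jaw": 40}, {"ax": 0, "ay": 0, "az": 0, "tx": -1.2, "ty": 0, "tz": 0, "jaw": 40}, {"ax": 0, "ay": 0, "az": 0, "tx": -1.2, "ty": 0, "tz": 0, "jaw": 40}])

```text
clock: 13.8
eef_pos: [0.5535, -0.0919, -0.0055]
ee_rot: [[-0.996, 0.09, -0.003], [0.09, 0.996, -0.001], [0.003, -0.001, -1.0]]
ft_force: [-5.6, -1.1, 8.7]
finger_gap: 0.0399
grip_force: 4.4
```

```bash
python3 st.py; python3 avg.py
```

```text
yellow [(168, (295, 311)), (176, (295, 306)), (184, (293, 305)), (196, (291, 297))] (shut: 288-316,288-316,287-315,286-314)
bar row194 [216, 269, 310, 318, 311, 286, 237, 284, 351, 381, 377, 380, 376, 376, 375, 374, 370, 369, 368, 366, 365, 364]
[-0.34782056  1.06163817 -0.172741  ]
top orange/red [16.1  0.5] 6
checker mm [-36.6 -31.4  -5.3] [0. 0. 0.] F [-5.3  -1.95  8.57] t 14.2 tilt [-0.002 -0.001 -1.   ]
```

Request:
move_arm(series=[{"ax": 0, "ay": 0, "az": 0, "tx": -0.2, "ty": 0, "tz": 0, "jaw": 40}, {"ax": 0, "ay": 0, "az": 0, "tx": -0.4, "ty": 0, "tz": 0, "jaw": 40}, {"ax": 0, "ay": 0, "az": 0, "tx": -0.6, "ty": 0, "tz": 0, "jaw": 40}, {"ax": 0, "ay": 0, "az": 0, "tx": -0.8, "ty": 0, "tz": 0, "jaw": 40}, {"ax": 0, "ay": 0, "az": 0, "tx": -1, "ty": 0, "tz": 0, "jaw": 40}, {"ax": 0, "ay": 0, "az": 0, "tx": -1.2, "ty": 0, "tz": 0, "jaw": 40}, {"ax": 0, "ay": 0, "az": 0, "tx": -1.2, "ty": 0, "tz": 0, "jaw": 40}])

```text
clock: 14.95
eef_pos: [0.5834, -0.0946, -0.0055]
ee_rot: [[-0.996, 0.09, -0.003], [0.09, 0.996, -0.001], [0.003, -0.001, -1.0]]
ft_force: [-5.7, -2.0, 8.3]
finger_gap: 0.04
grip_force: 4.4
```

Request:
move_arm(series=[{"ax": 0, "ay": 0, "az": 0, "tx": -0.04, "ty": 0, "tz": 0, "jaw": 40}, {"ax": 0, "ay": 0, "az": 0, "tx": -0.08, "ty": 0, "tz": 0, "jaw": 40}, {"ax": 0, "ay": 0, "az": 0, "tx": -0.08, "ty": 0, "tz": 0, "jaw": 40}])

```text
clock: 15.25
eef_pos: [0.5844, -0.0946, -0.0057]
ee_rot: [[-0.996, 0.09, -0.005], [0.09, 0.996, -0.001], [0.005, -0.001, -1.0]]
ft_force: [-7.1, -0.2, 9.0]
finger_gap: 0.0399
grip_force: 4.6
```

Request:
move_arm(series=[{"ax": 0, "ay": 0, "az": 0, "tx": -0.04, "ty": 0, "tz": 0, "jaw": 40}, {"ax": 0, "ay": 0, "az": 0, "tx": -0.06, "ty": 0, "tz": 0, "jaw": 40}, {"ax": 0, "ay": 0, "az": 0, "tx": -0.06, "ty": 0, "tz": 0, "jaw": 40}])

```text
clock: 15.55
eef_pos: [0.5856, -0.0947, -0.0058]
ee_rot: [[-0.996, 0.09, -0.005], [0.09, 0.996, -0.001], [0.005, -0.001, -1.0]]
ft_force: [-8.7, -0.2, 9.5]
finger_gap: 0.0404
grip_force: 4.8
```

```bash
python3 st.py; python3 avg.py
```

```text
yellow [(168, (295, 304)), (176, (294, 302)), (184, None), (196, (292, 295))] (shut: 288-316,288-316,287-315,286-314)
bar row194 [312, 318, 314, 305, 282, 295, 301, 301, 310, 320, 319, 323, 321, 324, 327, 328, 329, 328, 328, 331, 333, 335]
[-0.27191711  1.50777896 -0.07358457]
checker mm [ -4.4 -31.4  -5.8] [0. 0. 0.] F [-8.13 -1.76  9.12] t 15.95 tilt [-0.005 -0.001 -1.   ]
```

Request:
move_arm(series=[{"ax": 0, "ay": 0, "az": 0, "tx": -0.08, "ty": 0, "tz": 0, "jaw": 40}, {"ax": 0, "ay": 0, "az": 0, "tx": -0.12, "ty": 0, "tz": 0, "jaw": 40}, {"ax": 0, "ay": 0, "az": 0, "tx": -0.12, "ty": 0, "tz": 0, "jaw": 40}])

```text
clock: 16.3
eef_pos: [0.5858, -0.0947, -0.0058]
ee_rot: [[-0.996, 0.089, -0.012], [0.089, 0.996, 0.0], [0.012, -0.001, -1.0]]
ft_force: [-18.0, 0.5, 18.0]
finger_gap: 0.0399
grip_force: 9.5
```

Request:
move_arm(series=[{"ax": 0, "ay": 0, "az": 0, "tx": -0.08, "ty": 0, "tz": 0, "jaw": 40}, {"ax": 0, "ay": 0, "az": 0, "tx": -0.12, "ty": 0, "tz": 0, "jaw": 40}, {"ax": 0, "ay": 0, "az": 0, "tx": -0.12, "ty": 0, "tz": 0, "jaw": 40}])

```text
clock: 16.6
eef_pos: [0.5858, -0.0947, -0.0058]
ee_rot: [[-0.996, 0.088, -0.02], [0.088, 0.996, 0.001], [0.02, -0.001, -1.0]]
ft_force: [-26.4, 0.5, 25.2]
finger_gap: 0.04
grip_force: 14.4
```

```bash
python3 avg.py
```

```text
checker mm [ -4.2 -31.4  -5.8] [0. 0. 0.] F [-26.38  -2.46  24.56] t 16.85 tilt [-0.02   0.001 -1.   ]
```

Request:
move_arm(series=[{"ax": 0, "ay": 0, "az": 0, "tx": 0.15, "ty": 0, "tz": 0, "jaw": 40}, {"ax": 0, "ay": 0, "az": 0, "tx": 0.3, "ty": 0, "tz": 0, "jaw": 40}, {"ax": 0, "ay": 0, "az": 0, "tx": 0.45, "ty": 0, "tz": 0, "jaw": 40}, {"ax": 0, "ay": 0, "az": 0, "tx": 0.45, "ty": 0, "tz": 0, "jaw": 40}])

```text
clock: 17.3
eef_pos: [0.5856, -0.095, -0.0032]
ee_rot: [[-0.996, 0.089, 0.007], [0.089, 0.996, -0.003], [-0.008, -0.002, -1.0]]
ft_force: [1.2, -0.8, 8.9]
finger_gap: 0.0397
grip_force: 4.0
```

```bash
python3 avg.py
```

```text
checker mm [ -4.4 -31.7  -3.2] [0. 0. 0.] F [ 1.59 -0.6   8.03] t 17.55 tilt [ 0.007 -0.002 -1.   ]
```

Request:
move_arm(series=[{"ax": 0, "ay": 0, "az": 0, "tx": 0.15, "ty": 0, "tz": 0, "jaw": 40}, {"ax": 0, "ay": 0, "az": 0, "tx": 0.3, "ty": 0, "tz": 0, "jaw": 40}, {"ax": 0, "ay": 0, "az": 0, "tx": 0.3, "ty": 0, "tz": 0, "jaw": 40}])

```text
clock: 17.9
eef_pos: [0.5801, -0.0943, -0.0023]
ee_rot: [[-0.996, 0.089, 0.011], [0.089, 0.996, -0.003], [-0.012, -0.002, -1.0]]
ft_force: [4.9, 0.0, 8.3]
finger_gap: 0.0395
grip_force: 3.9
```

```bash
python3 avg.py; python3 st.py
```

```text
checker mm [ -9.9 -31.4  -2.3] [0. 0. 0.] F [4.87 0.51 7.91] t 18.15 tilt [ 0.011 -0.003 -1.   ]
yellow [(168, (292, 304)), (176, (292, 303)), (184, (294, 298)), (196, (291, 295))] (shut: 288-316,288-316,287-315,286-314)
bar row194 [270, 314, 319, 314, 300, 283, 329, 340, 352, 359, 359, 358, 359, 361, 361, 362, 362, 365, 369, 368, 366, 369]
[-0.12289669 -0.86018651  0.15597542]
scene orange/red [13.8 -4. ] 9
```

Request:
move_arm(series=[{"ax": 0, "ay": 0, "az": 0, "tx": 0, "ty": 0, "tz": -0.2, "jaw": 40}, {"ax": 0, "ay": 0, "az": 0, "tx": 0, "ty": 0, "tz": -0.4, "jaw": 40}, {"ax": 0, "ay": 0, "az": 0, "tx": 0, "ty": 0, "tz": -0.7, "jaw": 40}, {"ax": 0, "ay": 0, "az": 0, "tx": 0, "ty": 0, "tz": -1.1, "jaw": 40}, {"ax": 0, "ay": 0, "az": 0, "tx": 0, "ty": 0, "tz": -1.8, "jaw": 40}, {"ax": 0, "ay": 0, "az": 0, "tx": 0, "ty": 0, "tz": -2.8, "jaw": 40}, {"ax": 0, "ay": 0, "az": 0, "tx": 0, "ty": 0, "tz": -4, "jaw": 40}, {"ax": 0, "ay": 0, "az": 0, "tx": 1, "ty": 0, "tz": -5, "jaw": 40}])

```text
clock: 19.15
eef_pos: [0.5505, -0.0913, 0.1202]
ee_rot: [[-0.996, 0.09, -0.0], [0.09, 0.996, -0.0], [0.0, -0.0, -1.0]]
ft_force: [-1.1, 0.5, -0.1]
finger_gap: 0.0403
grip_force: 0.0
```

Request:
move_arm(series=[{"ax": 0, "ay": 0, "az": 0, "tx": 1.5, "ty": 1, "tz": 0, "jaw": 40}, {"ax": 0, "ay": 0, "az": 0, "tx": 3, "ty": 3, "tz": 0, "jaw": 40}, {"ax": 0, "ay": 0, "az": 0, "tx": 4, "ty": 5, "tz": 0, "jaw": 40}, {"ax": 0, "ay": 0, "az": 0, "tx": 4, "ty": 7, "tz": 0, "jaw": 40}, {"ax": 0, "ay": 0, "az": 0, "tx": 4, "ty": 9, "tz": 0, "jaw": 40}, {"ax": 0, "ay": 0, "az": 0, "tx": 4, "ty": 9, "tz": 0, "jaw": 40}])

```text
clock: 19.75
eef_pos: [0.469, 0.1453, 0.1185]
ee_rot: [[-0.996, 0.086, -0.002], [0.086, 0.996, 0.0], [0.002, 0.0, -1.0]]
ft_force: [0.1, 0.1, -0.7]
finger_gap: 0.0401
grip_force: 0.0
```

```bash
python3 st.py; python3 avg.py
python3 - <<'E'
from h import *
v=np.load("v.npy"); c,s=np.cos(v[2]),np.sin(v[2]); R2=np.array([[c,-s],[s,c]])
p=read_camera("scene"); f=cv2.cvtColor(cv2.imread("pics/scene0.png"),cv2.COLOR_BGR2HSV)
m=cv2.inRange(f,(0,150,100),(13,255,255)); k,_,st,ce=cv2.connectedComponentsWithStats(m)
for i in range(1,k):
    q=R2.T@(at_z(p,ce[i],.040)[:2]-v[:2])*1000
    if st[i,4]>=6 and abs(q[1])<25 and -90<q[0]<90: print("initial scene",np.round(q,1),st[i,4])
E
```

```text
yellow [(168, (288, 316)), (176, (288, 315)), (184, (287, 315)), (196, (286, 314))] (shut: 288-316,288-316,287-315,286-314)
bar row194 [554, 567, 597, 599, 580, 495, 226, 168, 172, 169, 168, 167, 167, 189, 351, 548, 566, 568, 566, 567, 571, 570]
[0.05044607 0.05580371 0.00228465]
top orange/red [12.6  0.4] 14
scene orange/red [11.3 -3.5] 29
checker mm [-140.6  193.4  118.3] [0.4 0.5 0.1] F [0.09 0.04 0.03] t 20.15 tilt [-0.001 -0.    -1.   ]
initial scene [-27.1  -2.5] 58
initial scene [-67.9  -2.6] 30
```

```bash
python3 -c "
from rig import *
print(job_done())"
```

```text
the job is handed in; nothing more can be done
None
```

The job is handed in, with no verdict shown. The tray was pushed under the held-open cover until it hit hard resistance, taken to be the end stop. In the pictures the cover has shut and the tray has not slid back, though its measured position (about 35 to 35.5 mm, 37 being home) leaves only a small margin over the 34.5 mm limit.

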